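# Clamp a tapping block with a draw latch

## Task

Clamp the pine block in the clamping board: slide the jaw up until the block is held between its pad and the fixed stop, swing the wire loop of the draw latch down over the keeper hook on the jaw's tongue, then press the latch lever all the way down flat so that it snaps over centre and holds the jaw tight. Leave the solder spool, the tip tin and the flux bottle where they stand.

Things in the scene. Friction and masses are not known exactly. Their poses are not given: they have to be found in the camera images.
- board: Plywood clamping board, fixed to the bench, 190 (x) x 280 (y) x 12 mm; origin under its centre, z up. All 'board' directions below are its axes. The latch lies along the board's y on the line board x = -60 mm (the side nearest the robot); fixed wooden stop across the -y half, its face at board y = -55, its top at z 40. Block, jaw wall and pad lie at board x -26..+78.
- jaw (a joint): Travel of the sliding jaw in m along the board's -y: 0 fully back (board +y end), at most 0.056. About 3 N of friction, stays where it is left. At about 0.045 its spring pad (2 N at first, then 2 N per mm, 10 mm of give) has the block against the stop; latched it stands at 0.051. The jaw is a wooden wall 104 (x) x 24 (y) mm, top at z 48, on an aluminium foot; a tongue 46 mm wide, top at z 26, runs from it along the latch line and carries the keeper.
- jaw_back (a point): Middle of the jaw wall's outer face (the face towards board +y, which is pushed), at z 34, board x = +26. A black knob (20 mm across, z 54..70) stands on the jaw's top 12 mm nearer -y than this point.
- keeper (a point): Keeper hook on the tongue: a steel post 16 mm wide (board x), 5 mm thick, top at z 43. The point is where the loop's crossbar bears: on the post's outer (+y) face, 2.5 mm above the tongue. A lip at the post's top overhangs this face by 3 mm, its underside 10.5 mm above the point. Moves with the jaw.
- lever_pivot (a point): Pivot of the latch lever, fixed to the board at z 32; its axis is along the board's x.
- lever (a joint): Lever angle in rad: 0 pressed flat (handle lies towards board -y, top at z 39), 1.57 upright, 2.0 its stop, leaning a little towards the keeper. Light friction (about 1 N at the handle's end), stays where it is left. Pulls the hooked loop home; over centre in the last 0.14 rad.
- handle_end (a point): Point on the outer face of the lever's handle (its upper face when flat; the face towards the keeper when upright), 70 mm from the pivot. The handle is a flat steel bar 20 mm wide, 5 mm thick, reaching 82 mm from the pivot.
- loop (a joint): Angle of the wire loop against the lever in rad, 3.3 at most. The loop's slope above level, pointing to board +y, is joint loop minus joint lever (1.1 to 1.5 at the start). Above a slope of about 1.0 it stays where it is left; below that it swings down by its own weight. Lever at q: its hinge pin lies 24 mm from the pivot, at angle pi + 0.14 - q from board +y towards up.
- loop_bar (a point): Middle of the loop's crossbar, 5 mm thick wire, 80 mm from the loop's pin. The loop is 29 mm wide inside and straddles the lever and the keeper.
- loop_tab (a point): Middle of the upper face of the finger tab on the loop: a plate 20 mm wide (board x), 22 mm long, 4 mm thick, that goes on outward beyond the crossbar; its middle lies 13 mm outside the crossbar.
- block_center (a point): Centre of the pine block, 85 (x) x 95 (y) x 30 mm, that stands loose on the board between stop and jaw.
- block_seat (a point): Where the block's centre is when the block stands on the board against the stop, fixed to the board.
- solder_spool: Blue spool of solder, 61 mm across, 42 tall, standing on the bench past the board's -y end; origin under its centre. To be left alone.
- tip_tin: Grey round tin, 53 mm across, 20 tall, on the board behind the stop; origin under its centre. To be left alone.
- flux_bottle: White bottle with a red cap, 48 mm across, 125 tall, on the bench past the board's +y end, about 90 mm clear of it; origin under its centre. To be left alone.
Mind the look-alikes: they are no part of the job. What is shaped like the part that bears block_center but green is not meant.

How it is judged:
By the outcome, as a careful person would: the job done as asked, in the order asked, and still so for the second after the job is handed in, with the robot touching nothing.
It also fails if it takes over 48 s, if anything falls off the work surface, if the arm or the gripper's body presses on something with over 40 N, if the wrist force passes 120 N, or if a joint passes its speed limit or range.

## Robot

A 6-joint arm with a two-finger parallel gripper is mounted at the origin on the work surface; the furniture and walls round the work are solid. World frame = base frame: x ahead of the robot, y to its left, z up, the work surface at z = 0. Lengths are in m, angles in rad, forces in N, time in s.
With the tool pointing down it reaches from about 0.375 to 0.975 m from the base axis. Payload 3.8 kg.
Tool frame: the origin (TCP) lies at the very end of the fingers, on their centre line; the grasp point (between the pads) lies 19 mm behind it; z points along the fingers, y is the line along which they close (so a half turn about z gives the same grasp; the last joint's range is limited). The gripper opens to 85 mm and grips with 20 to 120 N. Pads are 22 mm wide; open, the fingers measure 114 mm over their backs; the gripper's body (76 mm by 85 mm) begins 54 mm behind the grasp point. The pads swing forward as they close: fully open they stand 13 mm farther back than shut.
Start: joints at [-1.272, 0.264, 1.604, -0, 1.274, -0.037], TCP at [0.222, -0.637, 0.231] pointing down, gripper open.
Joint ranges: [-2.63, 2.63], [-0.94, 2.18], [0.31, 2.57], [-1.31, 4.45], [0, 2.66], [-2.55, 2.55]. Speed limits (rad/s): [2.57, 2.57, 3.14, 3.14, 3.14, 3.14].

## Interface

Orientations are given as a rotation vector (axis times angle).
In Python, from workcell import read_state, read_camera, calibration, finish_job gives the robot as it stands.
- The arm moves only by the tool step_arm, never from a script. Its argument "commands" is a list of rows, each an object of numbers: "fingers": the gripper's target within -1 to 1 (shut at 1, half-way at 0, fully open at -1); "dx", "dy", "dz": the shift along the tool's x, y, z in m; "roll": the turn about the tool's z in degrees. In form: [{"fingers": .., "dx": .., "dy": .., "dz": .., "roll": ..}, ...]. A call has 1 to 8 rows; each row is the pose to reach, as a shift and turn from the pose commanded when the call began, along the tool's axes at that moment; what a row does not reach only later rows make up. A row lasts 1/8 s, in which the tool goes at most 62.5 mm and 10.7 degrees, less where a joint would pass 70% of its speed; a pose out of reach is approached as far as the arm can. A call with a gripper value outside its range is refused whole. The fingers move at their own pace and stop on an object; "squeeze" is the grip in N (left out, the last holds). Time passes only in rows, so rows that repeat a pose let the fingers close. It gives the time, the measured TCP pose, the force, the opening and the grip force at its end, in the units of the state.
- read_state(): the state, without advancing time (a new reading comes with each control period).
- read_camera(name): name is "scene" or "side" or "wrist"; returns (picture, depth): 480x640x3 uint8, blue, green, red; 480x640 float32, m along the optical axis (not along the pixel's ray), 0 where there is no reading.
- calibration(name): a dict with "intrinsics" (3x3 intrinsics, pixels), "world_to_cam" (4x4, takes a point from world to camera coordinates). Camera axes: x right, y up, looking along -z (the intrinsics and any distortion apply to the point x, -y, -z); pixel columns grow to the right and rows downward; lengths in m; the calibration is good to about 2 mm. The wrist camera is an equidistant fisheye: a pixel r from the principal point sees the ray r / f radians off the axis. A picture is of the moment at which its call begins: read the wrist's pose just before it. calibration takes no time and is no camera call; for the wrist camera it gives the pose at the moment of the call.
- finish_job(): hands the job in; it is judged then, once.
The state is a dict: "time": time; "q": joint angles; "joint_vel": joint speeds; "joint_torque": joint torques, N m; "tool_pos": TCP position; "tcp_rot": TCP orientation; "wrist_force": force on the tool from outside, world axes, zero at the start; "torque": the same for the moment, N m; "width": opening from 0.0 (shut) to 1.0 (fully open); "grip_force": force on a finger pad.
Only numpy, scipy, OpenCV 4.12 (cv2) and the standard library are available. Lean on these libraries where they do the work, as an engineer would, in place of code of your own. Each camera call takes 0.05 s, during which the arm holds its last target. There are 200 camera calls.

## Working session

There is one attempt and no reset: what is moved stays moved. The work goes in short steps, Python scripts to look and compute and a tool call to move; the robot and the scene stay as the last step left them, time stands still between calls to the robot, and variables do not carry over. Pictures are saved under pics/ and viewed, at most 10 in all, crops included, and the job is handed in when it is done.

Besides the shell and the picture viewer there is one more tool, called after "Request:" by a JSON object that holds its "method" and its "body", one argument or row to a line. step_arm: Moves the arm, as the interface text tells. Its arguments: {"type":"object","properties":{"commands":{"type":"array","items":{"type":"object","properties":{"fingers":{"type":"number"},"dx":{"type":"number"},"dy":{"type":"number"},"dz":{"type":"number"},"roll":{"type":"number"}}}},"squeeze":{"type":"number"}},"required":["commands"]}

```bash
mkdir -p pics; cat > h.py <<'E'
import numpy as np,cv2
from workcell import *
def snap(n,f):
    c=calibration(n);p,d=read_camera(n);cv2.imwrite(f'pics/{f}.png',p);np.savez(f'pics/{f}.npz',d=d,K=c['intrinsics'],T=c['world_to_cam']);return p,d,c
def world(f,u,v,z=None):
    a=np.load(f'pics/{f}.npz');K,T,d=a['K'],a['T'],a['d'];Ti=np.linalg.inv(T)
    r=np.array([(u-K[0,2])/K[0,0],-(v-K[1,2])/K[1,1],-1.])
    if z is None:
        return (Ti@np.r_[r*np.median(d[int(v)-1:int(v)+2,int(u)-1:int(u)+2]),1])[:3]
    o=Ti[:3,3];w=Ti[:3,:3]@r;return o+w*(z-o[2])/w[2]
E
python3 - <<'E'
from h import *
for n in('scene','side'):
    p,d,c=snap(n,n+'0');print(c)
s=read_state();print(s)
E
ls
```

```text
{'intrinsics': array([[611.13113433,   0.        , 321.330294  ],
       [  0.        , 611.13113433, 236.91315996],
       [  0.        ,   0.        ,   1.        ]]), 'world_to_cam': array([[-0.78365878, -0.6211695 , -0.00523199,  0.26291505],
       [ 0.43046184, -0.54909854,  0.71637518, -0.34828068],
       [-0.44786329,  0.55914153,  0.69769565, -0.91471548],
       [ 0.        ,  0.        ,  0.        ,  1.        ]])}
{'intrinsics': array([[597.93637233,   0.        , 322.60729336],
       [  0.        , 597.93637233, 236.51937904],
       [  0.        ,   0.        ,   1.        ]]), 'world_to_cam': array([[ 0.99348539, -0.11334502, -0.01181887, -0.48372863],
       [ 0.07820181,  0.60263896,  0.79417301,  0.01343121],
       [-0.08289304, -0.78992354,  0.60757678, -1.55069394],
       [ 0.        ,  0.        ,  0.        ,  1.        ]])}
{'time': 0.1, 'q': array([-1.27194306e+00,  2.64688443e-01,  1.60526686e+00, -2.15089893e-05,
        1.27370543e+00, -3.69216987e-02]), 'joint_vel': array([-0.00077915, -0.0037847 , -0.00400308,  0.00112783, -0.0003986 ,
        0.00108302]), 'joint_torque': array([-1.60490799e-04, -5.16706967e+01, -3.68588483e+01, -9.48028310e-05,
        6.21321058e-03, -7.44447516e-05]), 'tool_pos': array([ 0.22219152, -0.63666571,  0.23006348]), 'tcp_rot': array([-3.09540117e+00, -5.24627442e-01,  4.55954386e-04]), 'wrist_force': array([0.3858051 , 0.06140718, 0.22176147]), 'torque': array([-0.01032013,  0.04677451, -0.02946868]), 'grip_force': 0.0, 'width': 0.9990120626048726}
h.py
pics
```

View pics/scene0.png

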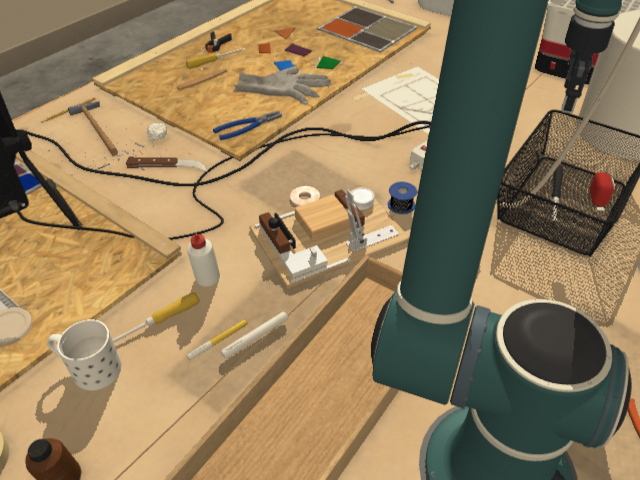

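View pics/side0.png

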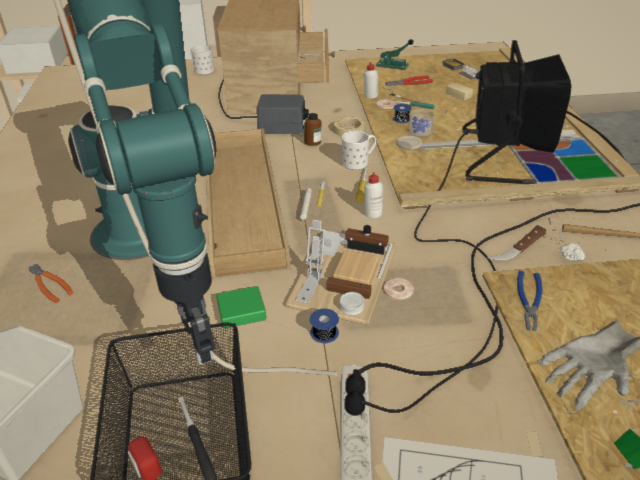

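The scene picture shows the board around (330,235), with the jaw and knob at (277,230), the pine block at (330,215), the latch at (355,220), the spool at (402,197) and the bottle at (203,260). In the side picture the board is at (345,270). There are two candidate blocks in that picture: the pine one at (357,268) and the green one at (240,306). The pine one on the board is meant, because green is excluded. I'll confirm this in an enlarged crop.

```bash
python3 - <<'E'
from h import *
a=cv2.imread('pics/scene0.png')[170:290,240:420]; b=cv2.imread('pics/side0.png')[212:332,280:420]
a=cv2.resize(a,None,fx=4.4,fy=4.4,interpolation=2)[:, :792]
cv2.imwrite('pics/c1.png',a)
b=cv2.resize(b,None,fx=5,fy=5,interpolation=2);cv2.imwrite('pics/c2.png',b)
E
```

```text
(no output)
```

View pics/c1.png

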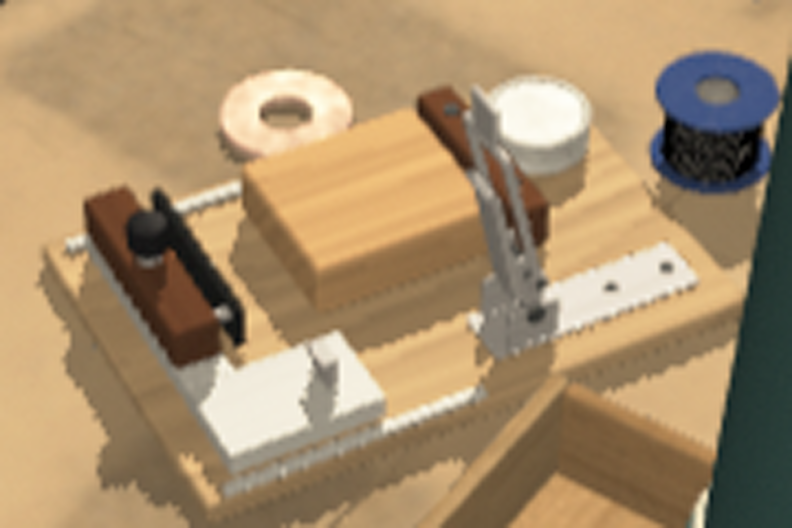

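View pics/c2.png

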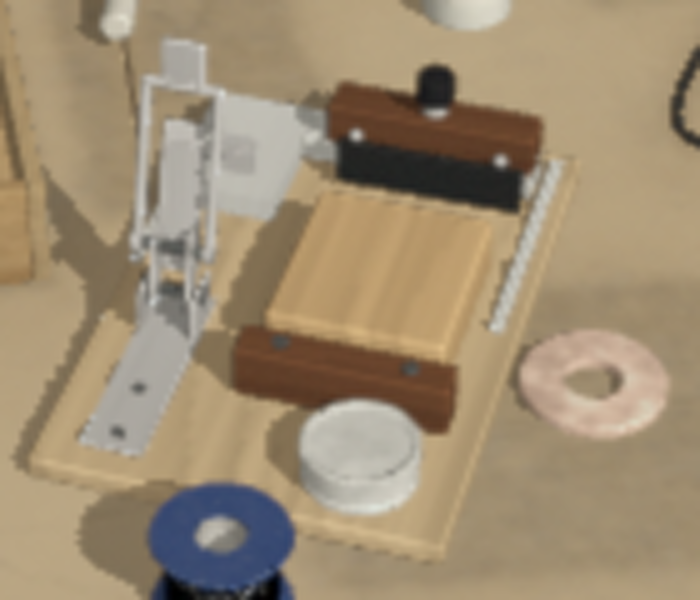

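The crops confirm the pine block on the board: scene crop (370,200), side crop (380,270). The jaw is back, with the knob at (148,230) in the scene crop. The loop stands up with its tab at (485,115), and the keeper is at (325,355). Next I'll fit the board pose.

```bash
cat >> h.py <<'E'
from scipy.optimize import least_squares
def proj(f,P):
    a=np.load(f'pics/{f}.npz');K,T=a['K'],a['T'];c=T[:3,:3]@P+T[:3,3];return np.array([K[0,0]*c[0]/-c[2]+K[0,2],K[1,1]*-c[1]/-c[2]+K[1,2]])
def b2w(B,b):
    c,s=np.cos(B[2]),np.sin(B[2]);b=np.array(b,float);return np.array([B[0]+c*b[0]-s*b[1],B[1]+s*b[0]+c*b[1],b[2]])
def w2b(B,w):
    c,s=np.cos(B[2]),np.sin(B[2]);x,y=w[0]-B[0],w[1]-B[1];return np.array([c*x+s*y,-s*x+c*y,w[2]])
S=lambda u,v:('side0',280+u/5,212+v/5)
C=lambda u,v:('scene0',240+u/4.4,170+v/4.4)
E
python3 - <<'E'
from h import *
L=[(S(33,463),(-.095,-.14,.012)),(S(440,547),(.095,-.14,.012)),(S(577,158),(.095,.14,.012)),(C(45,247),(.095,.14,.012)),(C(210,508),(-.095,.14,.012))]
r=least_squares(lambda B:np.concatenate([proj(o[0],b2w(B,p))-o[1:] for o,p in L]),[.55,-.05,0],x_scale=.1)
B=r.x;print(B,r.fun.round(1));np.save('B.npy',B)
for n,o in dict(knobC=C(148,220),knobS=S(436,72),keepC=C(322,350),keepS=S(240,150),tabC=C(485,115),tabS=S(184,62),leverS=S(178,150),levtopS=S(180,125),blockC=C(370,180),blockS=S(385,260),baseplate=S(120,410),wallC=C(170,290),stop=S(340,360)).items():
    w=world(*o);print(n,w.round(4),(w2b(B,w)*1e3).round(1))
# depth cloud of the loop tab / lever / tongue in board frame
for f,c in(('scene0',(240,420,170,290)),('side0',(280,420,205,332))):
    P=np.array([w2b(B,world(f,u,v)) for v in range(c[2],c[3]) for u in range(c[0],c[1])])*1e3
    g=lambda m:(m.sum(),P[m].min(0).round(1),P[m].max(0).round(1)) if m.any() else 0
    x,y,z=P.T
    print(f,'board z',np.median(z[(abs(z-12)<5)&(abs(x)<90)&(abs(y)<130)]))
    m=(abs(z-42)<3)&(x>-30)&(x<85)&(y<60)&(y>-50);print('block',g(m))
    m=(abs(z-12)<4)&(abs(x)<120)&(abs(y)<160);print('board',np.percentile(P[m],[.5,99.5],axis=0).round(1))
    m=(abs(z-26)<3)&(x<-35)&(x>-90)&(y>0);print('tongue',g(m))
    m=(abs(z-48)<3)&(x>-30)&(x<90)&(y>60);print('wall',g(m))
    m=(z>50)&(x>-30)&(y>60)&(x<90);print('knob',g(m))
    for a in range(40,160,10):
        m=(abs(z-a)<5)&(x<-35)&(x>-90)&(abs(y)<70);print(a,g(m))
E
```

```text
[ 0.50788856 -0.24254397 -0.40932421] [-2.1  0.   1.1  0.8  0.   0.1 -1.7 -0.6  0.4  0.2]
knobC [ 0.5748 -0.1509  0.0717] [ 24.9 110.7  71.7]
knobS [ 0.5789 -0.1479  0.069 ] [ 27.5 115.1  69. ]
keepC [ 0.4795 -0.1566  0.0438] [-60.3  67.6  43.8]
keepS [ 0.4821 -0.1607  0.041 ] [-56.2  64.8  41. ]
tabC [ 0.4462 -0.2275  0.1496] [-62.6 -10.8 149.6]
tabS [ 0.4495 -0.2308  0.1475] [-58.3 -12.5 147.5]
leverS [ 0.4458 -0.2316  0.0994] [-61.3 -14.7  99.4]
levtopS [ 0.4474 -0.2266  0.1096] [-61.8  -9.5 109.6]
blockC [ 0.5334 -0.2593  0.0423] [30.1 -5.2 42.3]
blockS [ 0.5381 -0.2514  0.0415] [31.3  3.9 41.5]
baseplate [ 0.4103 -0.3072  0.0144] [-63.8 -98.2  14.4]
wallC [ 0.5542 -0.1404  0.0483] [  1.8 112.1  48.3]
stop [ 0.508  -0.3138  0.0391] [ 28.5 -65.3  39.1]
scene0 board z 13.229295099032424
block (np.int64(1238), array([-13.7, -48.8,  39.1]), array([73.5, 46.5, 44.9]))
board [[ -96.4 -137.2    8.3]
 [  94.8  140.6   15.9]]
tongue (np.int64(661), array([-82.4,  47.5,  23. ]), array([-35.1, 124.8,  28.9]))
wall (np.int64(350), array([-25.7,  98.2,  45.1]), array([ 80.3, 123. ,  50.9]))
k
[... 1674 characters left out ...]
int64(53), array([-78.4, -29.2,  65.1]), array([-42.5, -18.4,  74.7]))
80 (np.int64(56), array([-78.9, -28.1,  75. ]), array([-41.6, -15.9,  84.9]))
90 (np.int64(59), array([-79.9, -24.4,  85.3]), array([-42.1, -12.9,  95. ]))
100 (np.int64(61), array([-80.5, -22.9,  95.1]), array([-41.7, -10.4, 105. ]))
110 (np.int64(56), array([-79.8, -19.9, 105. ]), array([-42.7,  -3. , 114.9]))
120 (np.int64(20), array([-79.5, -17.3, 116. ]), array([-41.9, -11.4, 123.7]))
130 (np.int64(37), array([-79.6, -16.1, 125.4]), array([-42. ,  -7.8, 134.9]))
140 (np.int64(39), array([-76.9, -14. , 135.5]), array([-49. ,  -8.4, 144.8]))
150 (np.int64(34), array([-70.6, -14. , 145.6]), array([-50.9,  -3.9, 154.6]))
```

The board pose fits: heights and sizes agree within about 2 mm. The pivot works out at board y ≈ -38, the keeper face at y ≈ 67 and the jaw back at y ≈ 123. Next I close the fingers, raise the arm and roll to line up with the board (tool x = board x, tool y = -board y).

Request:
{"method": "step_arm", "body": {
  "commands": [
    {"fingers": 1, "dx": 0, "dy": 0, "dz": -0.03, "roll": 10},
    {"fingers": 1, "dx": 0, "dy": 0, "dz": -0.05, "roll": 20},
    {"fingers": 1, "dx": 0, "dy": 0, "dz": -0.05, "roll": 30},
    {"fingers": 1, "dx": 0, "dy": 0, "dz": -0.05, "roll": 40},
    {"fingers": 1, "dx": 0, "dy": 0, "dz": -0.05, "roll": 42.8},
    {"fingers": 1, "dx": 0, "dy": 0, "dz": -0.05, "roll": 42.8},
    {"fingers": 1, "dx": 0, "dy": 0, "dz": -0.05, "roll": 42.8}
  ]
}}

```text
time: 0.98
tool_pos: [0.2223, -0.6371, 0.2808]
tcp_rot: [-3.075, 0.64, 0.001]
wrist_force: [0.1, -0.1, 0.0]
width: 0.005
grip_force: 0.0
```

```bash
cat > p.py <<'E'
from h import *
from scipy.spatial.transform import Rotation as R
B=np.load('B.npy');s=read_state();M=R.from_rotvec(s['tcp_rot']).as_matrix()
print(s['time'],'board mm',(w2b(B,s['tool_pos'])*1e3).round(1),'yaw err deg',np.degrees(np.arctan2(M[1,0],M[0,0])-B[2]).round(2),'z',M[:,2].round(3),'F',s['wrist_force'].round(1),s['width'],s['q'].round(2))
E
python3 p.py
```

```text
0.975 board mm [-104.9 -475.6  280.8] yaw err deg -0.06 z [-0.     0.001 -1.   ] F [ 0.1 -0.1  0. ] 0.004902535718230917 [-1.27  0.24  1.54 -0.    1.36  0.71]
```

Request:
{"method": "step_arm", "body": {
  "commands": [
    {"fingers": 1, "dx": 0.012, "dy": -0.06, "dz": 0, "roll": 0},
    {"fingers": 1, "dx": 0.025, "dy": -0.12, "dz": 0, "roll": 0},
    {"fingers": 1, "dx": 0.038, "dy": -0.18, "dz": 0, "roll": 0},
    {"fingers": 1, "dx": 0.05, "dy": -0.24, "dz": 0, "roll": 0},
    {"fingers": 1, "dx": 0.063, "dy": -0.3, "dz": 0, "roll": 0},
    {"fingers": 1, "dx": 0.076, "dy": -0.36, "dz": 0, "roll": 0},
    {"fingers": 1, "dx": 0.088, "dy": -0.42, "dz": 0, "roll": 0},
    {"fingers": 1, "dx": 0.1, "dy": -0.48, "dz": 0, "roll": 0}
  ]
}}

```text
time: 1.98
tool_pos: [0.5069, -0.2355, 0.2815]
tcp_rot: [3.075, -0.64, 0.001]
wrist_force: [0.6, 0.2, 0.4]
width: -0.003
grip_force: 0.0
```

Request:
{"method": "step_arm", "body": {
  "commands": [
    {"fingers": 1, "dx": 0.012, "dy": -0.06, "dz": 0, "roll": 0},
    {"fingers": 1, "dx": 0.025, "dy": -0.12, "dz": 0, "roll": 0},
    {"fingers": 1, "dx": 0.031, "dy": -0.15, "dz": 0, "roll": 0},
    {"fingers": 1, "dx": 0.031, "dy": -0.15, "dz": 0, "roll": 0},
    {"fingers": 1, "dx": 0.031, "dy": -0.15, "dz": 0, "roll": 0},
    {"fingers": 1, "dx": 0.031, "dy": -0.15, "dz": 0, "roll": 0}
  ]
}}

```text
time: 2.72
tool_pos: [0.5937, -0.1133, 0.2813]
tcp_rot: [3.075, -0.643, -0.0]
wrist_force: [-0.3, -0.7, 0.6]
width: -0.003
grip_force: 0.0
```

```bash
python3 p.py; python3 - <<'E'
from h import *
B=np.load('B.npy');print(w2b(B,world('side0',374,178)),w2b(B,world('scene0',199,241)))
E
```

```text
2.725 board mm [ 27.3 152.8 281.3] yaw err deg -0.18 z [-0. -0. -1.] F [-0.3 -0.7  0.6] -0.0029540005482558158 [-0.23  0.1   1.7  -0.    1.34  1.75]
[0.00786495 0.26443924 0.11301305] [-0.00412828  0.27014642  0.11364839]
```

Request:
{"method": "step_arm", "body": {
  "commands": [
    {"fingers": 1, "dx": 0, "dy": 0, "dz": 0.06, "roll": 0},
    {"fingers": 1, "dx": 0, "dy": 0, "dz": 0.12, "roll": 0},
    {"fingers": 1, "dx": 0, "dy": 0, "dz": 0.17, "roll": 0},
    {"fingers": 1, "dx": 0, "dy": 0, "dz": 0.21, "roll": 0},
    {"fingers": 1, "dx": 0, "dy": 0, "dz": 0.24, "roll": 0},
    {"fingers": 1, "dx": 0, "dy": 0, "dz": 0.251, "roll": 0},
    {"fingers": 1, "dx": 0, "dy": 0, "dz": 0.251, "roll": 0},
    {"fingers": 1, "dx": 0, "dy": 0, "dz": 0.251, "roll": 0}
  ]
}}

```text
time: 3.72
tool_pos: [0.5958, -0.1128, 0.0321]
tcp_rot: [3.075, -0.642, 0.005]
wrist_force: [-0.4, 0.2, 0.2]
width: -0.001
grip_force: 0.0
```

Request:
{"method": "step_arm", "body": {
  "commands": [
    {"fingers": 1, "dx": 0, "dy": 0.01, "dz": 0, "roll": 0},
    {"fingers": 1, "dx": 0, "dy": 0.018, "dz": 0, "roll": 0},
    {"fingers": 1, "dx": 0, "dy": 0.026, "dz": 0, "roll": 0},
    {"fingers": 1, "dx": 0, "dy": 0.034, "dz": 0, "roll": 0},
    {"fingers": 1, "dx": 0, "dy": 0.04, "dz": 0, "roll": 0},
    {"fingers": 1, "dx": 0, "dy": 0.046, "dz": 0, "roll": 0},
    {"fingers": 1, "dx": 0, "dy": 0.05, "dz": 0, "roll": 0},
    {"fingers": 1, "dx": 0, "dy": 0.05, "dz": 0, "roll": 0}
  ]
}}

```text
time: 4.72
tool_pos: [0.5745, -0.1589, 0.0309]
tcp_rot: [3.075, -0.641, 0.001]
wrist_force: [-0.2, 1.6, 5.7]
width: -0.003
grip_force: 2.6
```

```bash
python3 p.py; python3 - <<'E'
from h import *
a,_,_=snap('side','s1');b,_,_=snap('scene','c3')
a=cv2.resize(a[200:330,270:410],None,fx=2.8,fy=2.8,interpolation=2);b=cv2.resize(b[165:295,235:375],None,fx=2.8,fy=2.8,interpolation=2)
cv2.imwrite('pics/d1.png',np.hstack([a,b]))
E
```

```text
4.725 board mm [ 27.9 103.2  30.9] yaw err deg -0.11 z [ 0.001 -0.001 -1.   ] F [-0.2  1.6  5.7] -0.003002997871267944 [-0.31  0.31  1.94 -0.    0.88  1.67]
```

View pics/d1.png

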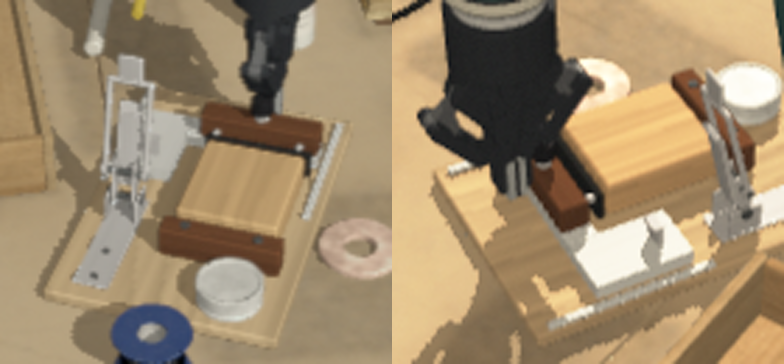

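The jaw has moved: its pad is near the block in both halves, at (245,140) left and (590,190) right. The tip shows an upward load, so I lift it slightly and keep pushing in small steps.

Request:
{"method": "step_arm", "body": {
  "commands": [
    {"fingers": 1, "dx": 0, "dy": 0.0, "dz": -0.005, "roll": 0},
    {"fingers": 1, "dx": 0, "dy": 0.003, "dz": -0.005, "roll": 0},
    {"fingers": 1, "dx": 0, "dy": 0.006, "dz": -0.005, "roll": 0},
    {"fingers": 1, "dx": 0, "dy": 0.008, "dz": -0.005, "roll": 0},
    {"fingers": 1, "dx": 0, "dy": 0.008, "dz": -0.005, "roll": 0}
  ]
}}

```text
time: 5.45
tool_pos: [0.5707, -0.1653, 0.035]
tcp_rot: [-3.075, 0.642, 0.001]
wrist_force: [-0.7, 3.4, 1.2]
width: -0.002
grip_force: 1.6
```

```bash
python3 p.py; cat > j.py <<'E'
from h import *
import sys
B=np.load('B.npy')
for n in('scene','side'):
    f='j'+n;snap(n,f)
    P=np.array([w2b(B,world(f,u,v)) for v in range(165,332) for u in range(240,420)])*1e3;x,y,z=P.T
    for nm,m in dict(tongue=(abs(z-26)<3)&(x<-38)&(x>-82)&(y>-20)&(y<125),wall=(abs(z-48)<2.5)&(x>30)&(x<76)&(y>40)&(y<130),keeper=(abs(z-42)<3)&(x>-70)&(x<-50)&(y>5)&(y<75),block=(abs(z-42)<1.5)&(x>0)&(x<60)&(y<60)&(y>-52)).items():
        if m.any():print(n,nm,m.sum(),np.percentile(P[m],[1,99],axis=0)[:,1].round(1))
E
python3 j.py
```

```text
5.45 board mm [26.9 95.8 35. ] yaw err deg -0.12 z [-0.001  0.    -1.   ] F [-0.7  3.4  1.2] -0.0023993164794128695 [-0.32  0.31  1.94 -0.    0.89  1.66]
scene tongue 600 [ 7.4 82.6]
scene wall 2 [ 46.9 107.7]
scene keeper 32 [21.3 30.7]
scene block 680 [-50.3  44.7]
side tongue 198 [ 7.4 85.6]
side wall 129 [58.5 95. ]
side keeper 7 [21.7 31.5]
side block 636 [-49.6  59.6]
```

Request:
{"method": "step_arm", "body": {
  "commands": [
    {"fingers": 1, "dx": 0, "dy": 0.002, "dz": 0, "roll": 0},
    {"fingers": 1, "dx": 0, "dy": 0.004, "dz": 0, "roll": 0},
    {"fingers": 1, "dx": 0, "dy": 0.006, "dz": 0, "roll": 0},
    {"fingers": 1, "dx": 0, "dy": 0.007, "dz": 0, "roll": 0},
    {"fingers": 1, "dx": 0, "dy": 0.007, "dz": 0, "roll": 0}
  ]
}}

```text
time: 6.18
tool_pos: [0.5687, -0.17, 0.0351]
tcp_rot: [-3.072, 0.642, -0.0]
wrist_force: [1.8, 10.3, 0.3]
width: 0.0
grip_force: 5.1
```

```bash
python3 p.py;python3 j.py
```

```text
6.175 board mm [26.9 90.8 35.1] yaw err deg -0.15 z [ 0.001  0.003 -1.   ] F [ 1.8 10.3  0.3] 0.0003047780312844961 [-0.33  0.31  1.95  0.    0.89  1.65]
scene tongue 598 [ 2.5 77.8]
scene wall 2 [ 53.  102.8]
scene keeper 30 [17.3 25.2]
scene block 704 [-50.4  44.9]
side tongue 186 [ 4.3 82.5]
side wall 128 [54.9 95.3]
side keeper 6 [19.  27.8]
side block 652 [-50.9  55.9]
```

```bash
python3 - <<'E'
from h import *
B=np.load('B.npy')
for n in('jside','jscene'):
    P=np.array([w2b(B,world(n,u,v)) for v in range(165,332) for u in range(240,420)])*1e3;x,y,z=P.T
    for a in range(-84,-36,3):
        m=(x>0)&(x<25)&(abs(y-a)<1.5)
        print(n,a,m.sum(),np.percentile(z[m],[10,50,90]).round(1) if m.any() else '')
    m=(abs(x)<80)&(abs(z-12)<5)
    print('ends',np.percentile(y[(abs(x)<90)&(abs(z-12)<4)&(abs(y)<150)],[.2,99.8]))
a=cv2.resize(cv2.imread('pics/jside.png')[200:330,270:410],None,fx=4.5,fy=4.5,interpolation=2);cv2.imwrite('pics/d2.png',a)
E
```

```text
jside -84 6 [11.4 11.9 12.8]
jside -81 7 [12.6 13.  13.2]
jside -78 7 [12.9 13.4 14.1]
jside -75 17 [12.6 20.2 35.7]
jside -72 93 [15.4 27.8 38.1]
jside -69 10 [15.  39.7 40.6]
jside -66 17 [38.7 40.3 41.3]
jside -63 11 [39.7 41.5 42.1]
jside -60 10 [40.  40.8 41.9]
jside -57 9 [38.9 40.2 41.5]
jside -54 10 [39.7 40.2 41. ]
jside -51 14 [40.5 41.1 42. ]
jside -48 12 [40.  41.7 42.7]
jside -45 9 [40.5 42.2 43.1]
jside -42 13 [41.1 42.3 44.2]
jside -39 9 [41.3 42.2 43.9]
ends [-138.92183173  142.02887155]
jscene -84 0 
jscene -81 0 
jscene -78 0 
jscene -75 4 [38.  39.1 39.7]
jscene -72 2 [40.7 41.  41.2]
jscene -69 1 [43. 43. 43.]
jscene -66 2 [42.6 43.3 44.1]
jscene -63 9 [41.  42.4 43.5]
jscene -60 6 [41.9 42.8 43.9]
jscene -57 5 [41.8 42.5 43.4]
jscene -54 3 [43.6 44.7 45.9]
jscene -51 3 [43.6 43.7 44.6]
jscene -48 3 [43.4 43.5 44. ]
jscene -45 8 [43.2 44.  45.1]
jscene -42 14 [42.8 43.6 45.1]
jscene -39 11 [42.5 43.1 44.2]
ends [-136.20762172  140.77473234]
```

View pics/d2.png

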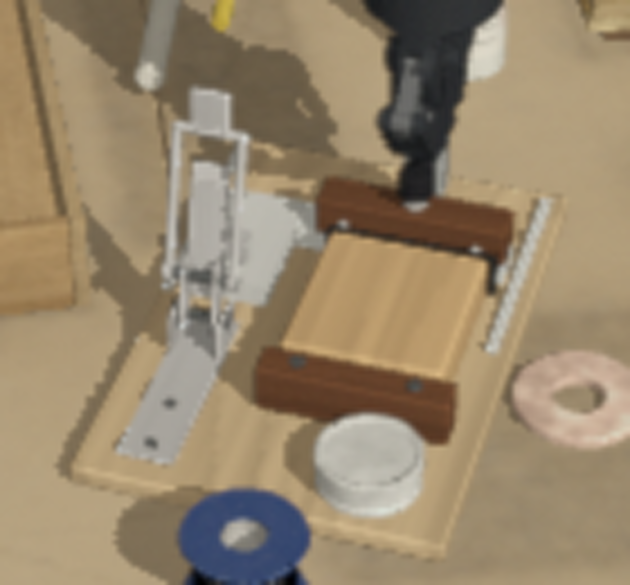

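The block is tight between the stop (355,385) and the pad (420,245), with 10 N on the tool. I back off and go round to the far side of the loop.

Request:
{"method": "step_arm", "body": {
  "commands": [
    {"fingers": 1, "dx": 0, "dy": -0.012, "dz": 0, "roll": 0},
    {"fingers": 1, "dx": 0, "dy": -0.016, "dz": -0.02, "roll": 0},
    {"fingers": 1, "dx": 0, "dy": -0.016, "dz": -0.08, "roll": 0},
    {"fingers": 1, "dx": 0, "dy": -0.016, "dz": -0.14, "roll": 0},
    {"fingers": 1, "dx": 0, "dy": -0.016, "dz": -0.19, "roll": 0},
    {"fingers": 1, "dx": -0.02, "dy": 0.02, "dz": -0.22, "roll": 0},
    {"fingers": 1, "dx": -0.05, "dy": 0.07, "dz": -0.22, "roll": 0},
    {"fingers": 1, "dx": -0.087, "dy": 0.12, "dz": -0.22, "roll": 0}
  ]
}}

```text
time: 7.28
tool_pos: [0.44, -0.2487, 0.258]
tcp_rot: [3.073, -0.639, 0.006]
wrist_force: [0.4, -0.8, 0.3]
width: -0.001
grip_force: 0.0
```

Request:
{"method": "step_arm", "body": {
  "commands": [
    {"fingers": 1, "dx": 0, "dy": 0.02, "dz": 0, "roll": 0},
    {"fingers": 1, "dx": 0, "dy": 0.02, "dz": 0, "roll": 0},
    {"fingers": 1, "dx": 0, "dy": 0.02, "dz": 0, "roll": 0},
    {"fingers": 1, "dx": 0, "dy": 0.02, "dz": 0, "roll": 0}
  ]
}}

```text
time: 7.78
tool_pos: [0.4333, -0.2647, 0.2556]
tcp_rot: [3.076, -0.639, 0.0]
wrist_force: [-1.2, -0.1, -0.5]
width: -0.0
grip_force: 0.0
```

```bash
python3 p.py;python3 j.py
```

```text
7.775 board mm [-59.6 -50.  255.6] yaw err deg -0.04 z [ 0. -0. -1.] F [-1.2 -0.1 -0.5] -0.0002050525583917016 [-0.6  -0.07  1.92  0.    1.29  1.38]
scene tongue 600 [ 5.5 80.7]
scene wall 107 [56.3 79.7]
scene keeper 32 [20.5 28.7]
scene block 713 [-50.3  42.3]
side tongue 193 [ 5.6 83.2]
side wall 126 [56.5 82.4]
side keeper 7 [19.7 29.1]
side block 627 [-51.   58.7]
```

Request:
{"method": "step_arm", "body": {
  "commands": [
    {"fingers": 1, "dx": 0, "dy": 0, "dz": 0.06, "roll": 0},
    {"fingers": 1, "dx": 0, "dy": 0, "dz": 0.1, "roll": 0},
    {"fingers": 1, "dx": 0, "dy": 0, "dz": 0.115, "roll": 0},
    {"fingers": 1, "dx": 0, "dy": -0.01, "dz": 0.115, "roll": 0},
    {"fingers": 1, "dx": 0, "dy": -0.02, "dz": 0.115, "roll": 0},
    {"fingers": 1, "dx": 0, "dy": -0.03, "dz": 0.116, "roll": 0},
    {"fingers": 1, "dx": 0, "dy": -0.036, "dz": 0.116, "roll": 0},
    {"fingers": 1, "dx": 0, "dy": -0.042, "dz": 0.117, "roll": 0}
  ]
}}

```text
time: 8.88
tool_pos: [0.45, -0.2265, 0.1389]
tcp_rot: [3.075, -0.641, 0.002]
wrist_force: [0.3, -0.7, 0.1]
width: -0.001
grip_force: 0.0
```

Request:
{"method": "step_arm", "body": {
  "commands": [
    {"fingers": 1, "dx": 0, "dy": -0.008, "dz": 0.001, "roll": 0},
    {"fingers": 1, "dx": 0, "dy": -0.016, "dz": 0.003, "roll": 0},
    {"fingers": 1, "dx": 0, "dy": -0.024, "dz": 0.006, "roll": 0},
    {"fingers": 1, "dx": 0, "dy": -0.032, "dz": 0.01, "roll": 0},
    {"fingers": 1, "dx": 0, "dy": -0.04, "dz": 0.014, "roll": 0},
    {"fingers": 1, "dx": 0, "dy": -0.04, "dz": 0.014, "roll": 0}
  ]
}}

```text
time: 9.62
tool_pos: [0.4652, -0.1894, 0.1237]
tcp_rot: [-3.075, 0.64, 0.002]
wrist_force: [0.6, 0.2, 0.5]
width: 0.0
grip_force: 0.0
```

```bash
python3 p.py; python3 - <<'E'
from h import *
a,_,_=snap('side','s4');b,_,_=snap('scene','c4')
a=cv2.resize(a[200:330,270:410],None,fx=2.8,fy=2.8,interpolation=2);b=cv2.resize(b[165:295,235:375],None,fx=2.8,fy=2.8,interpolation=2)
cv2.imwrite('pics/d4.png',np.hstack([a,b]))
E
```

```text
9.625 board mm [-60.3  31.8 123.7] yaw err deg -0.05 z [-0.001  0.001 -1.   ] F [0.6 0.2 0.5] 0.00029467198082872974 [-0.44  0.03  2.08  0.    1.03  1.54]
```

View pics/d4.png

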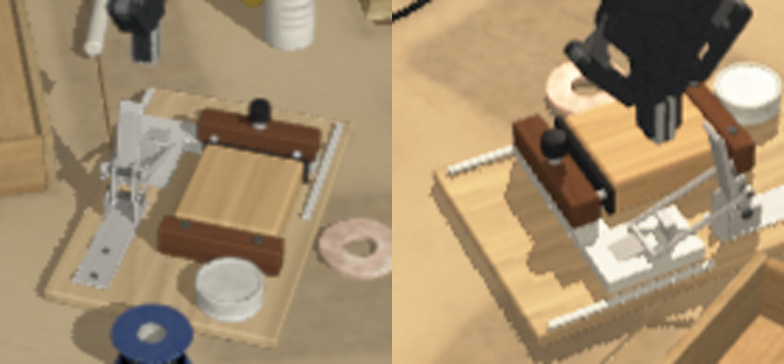

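The loop now lies over the keeper on the tongue: bar near (640,245) in the right half, and the keeper post at (643,225) inside it. The lever still leans towards the keeper. I bring the tip down in front of the handle and start pushing it back.

Request:
{"method": "step_arm", "body": {
  "commands": [
    {"fingers": 1, "dx": 0, "dy": 0, "dz": 0.02, "roll": 0},
    {"fingers": 1, "dx": 0, "dy": 0.003, "dz": 0.034, "roll": 0},
    {"fingers": 1, "dx": 0, "dy": 0.014, "dz": 0.034, "roll": 0},
    {"fingers": 1, "dx": 0, "dy": 0.024, "dz": 0.034, "roll": 0},
    {"fingers": 1, "dx": 0, "dy": 0.032, "dz": 0.032, "roll": 0},
    {"fingers": 1, "dx": 0, "dy": 0.04, "dz": 0.03, "roll": 0},
    {"fingers": 1, "dx": 0, "dy": 0.048, "dz": 0.028, "roll": 0},
    {"fingers": 1, "dx": 0, "dy": 0.051, "dz": 0.027, "roll": 0}
  ]
}}

```text
time: 10.72
tool_pos: [0.445, -0.2375, 0.0977]
tcp_rot: [3.075, -0.642, 0.001]
wrist_force: [0.7, 1.3, -0.9]
width: -0.003
grip_force: 0.5
```

```bash
python3 p.py; python3 - <<'E'
from h import *
a,_,_=snap('side','s5');b,_,_=snap('scene','c5')
a=cv2.resize(a[220:310,280:370],None,fx=4.4,fy=4.4,interpolation=2);b=cv2.resize(b[195:285,285:375],None,fx=4.4,fy=4.4,interpolation=2)
cv2.imwrite('pics/d5.png',np.hstack([a,b]))
E
```

```text
10.725 board mm [-59.7 -20.4  97.7] yaw err deg -0.14 z [ 0.001 -0.    -1.   ] F [ 0.7  1.3 -0.9] -0.003266043935040223 [-0.54  0.07  2.1   0.    0.98  1.44]
```

View pics/d5.png

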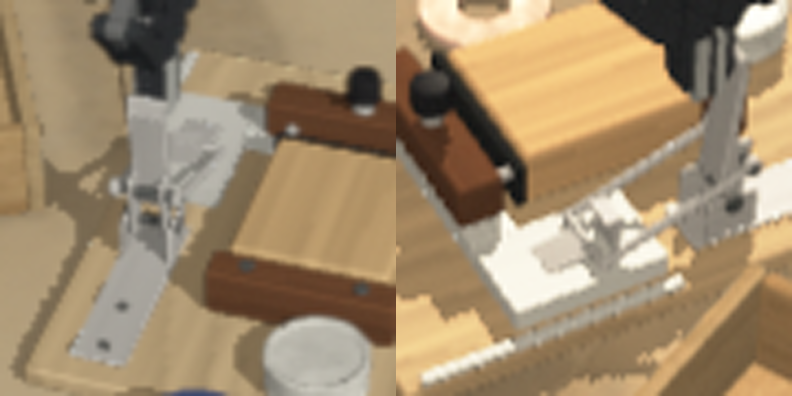

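The lever is upright against the fingers, and the loop's bar lies behind the keeper post at about (590,225) in the right half. I continue along the arc.

Request:
{"method": "step_arm", "body": {
  "commands": [
    {"fingers": 1, "dx": 0, "dy": 0.008, "dz": 0, "roll": 0},
    {"fingers": 1, "dx": 0, "dy": 0.016, "dz": 0.001, "roll": 0},
    {"fingers": 1, "dx": 0, "dy": 0.025, "dz": 0.004, "roll": 0},
    {"fingers": 1, "dx": 0, "dy": 0.035, "dz": 0.008, "roll": 0},
    {"fingers": 1, "dx": 0, "dy": 0.043, "dz": 0.013, "roll": 0},
    {"fingers": 1, "dx": 0, "dy": 0.05, "dz": 0.019, "roll": 0},
    {"fingers": 1, "dx": 0, "dy": 0.05, "dz": 0.019, "roll": 0}
  ]
}}

```text
time: 11.7
tool_pos: [0.4245, -0.2833, 0.0777]
tcp_rot: [3.075, -0.642, -0.001]
wrist_force: [-0.3, 0.5, 0.4]
width: -0.002
grip_force: 0.0
```

```bash
python3 p.py; python3 j.py; python3 - <<'E'
from h import *
a=cv2.imread('pics/jside.png');b=cv2.imread('pics/jscene.png')
a=cv2.resize(a[220:310,280:370],None,fx=4.4,fy=4.4,interpolation=2);b=cv2.resize(b[195:285,285:375],None,fx=4.4,fy=4.4,interpolation=2)
cv2.imwrite('pics/d6.png',np.hstack([a,b]))
E
```

```text
11.7 board mm [-60.3 -70.6  77.7] yaw err deg -0.14 z [-0.001 -0.    -1.   ] F [-0.3  0.5  0.4] -0.0021055743920253295 [-0.64  0.11  2.1  -0.    0.94  1.35]
scene tongue 459 [ 1.  77.6]
scene wall 101 [53.3 76.3]
scene keeper 31 [16.2 24.7]
scene block 679 [-50.6  42.7]
side tongue 254 [ 2.4 79.9]
side wall 117 [53.4 77.1]
side keeper 28 [17.5 30.5]
side block 615 [-50.1  55.1]
```

View pics/d6.png

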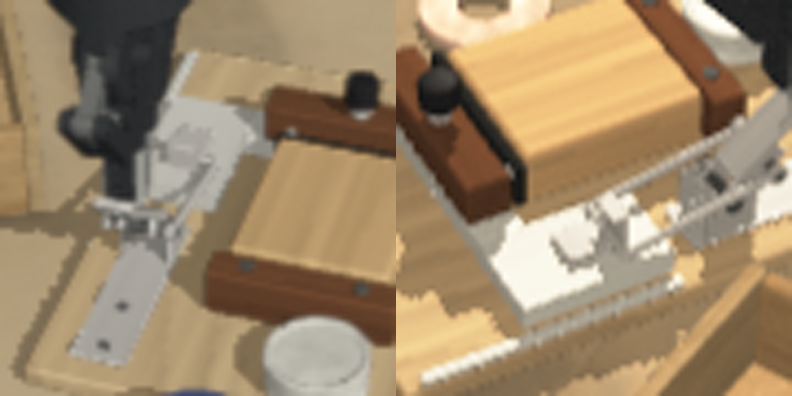

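The bar has caught the keeper post at (605,215), and the jaw has been drawn about 3 mm. I press the lever flat.

Request:
{"method": "step_arm", "body": {
  "commands": [
    {"fingers": 1, "dx": 0, "dy": 0.007, "dz": 0.007, "roll": 0},
    {"fingers": 1, "dx": 0, "dy": 0.012, "dz": 0.014, "roll": 0},
    {"fingers": 1, "dx": 0, "dy": 0.015, "dz": 0.02, "roll": 0},
    {"fingers": 1, "dx": 0, "dy": 0.018, "dz": 0.026, "roll": 0},
    {"fingers": 1, "dx": 0, "dy": 0.021, "dz": 0.033, "roll": 0},
    {"fingers": 1, "dx": 0, "dy": 0.024, "dz": 0.039, "roll": 0},
    {"fingers": 1, "dx": 0, "dy": 0.024, "dz": 0.042, "roll": 0},
    {"fingers": 1, "dx": 0, "dy": 0.024, "dz": 0.042, "roll": 0}
  ]
}}

```text
time: 12.8
tool_pos: [0.4153, -0.3048, 0.0386]
tcp_rot: [-3.075, 0.641, 0.002]
wrist_force: [-6.4, 6.1, 22.2]
width: -0.0
grip_force: 10.5
```

```bash
python3 p.py
```

```text
12.8 board mm [-60.2 -93.9  38.6] yaw err deg -0.1 z [-0.001  0.001 -1.   ] F [-6.4  6.1 22.2] -0.00036751567458094775 [-0.68  0.17  2.11 -0.    0.86  1.3 ]
```

It reads 22 N at z 38.6, which is the flat height. I press a touch more, then lift clear and check.

Request:
{"method": "step_arm", "body": {
  "commands": [
    {"fingers": 1, "dx": 0, "dy": 0, "dz": 0.003, "roll": 0},
    {"fingers": 1, "dx": 0, "dy": 0, "dz": 0.003, "roll": 0},
    {"fingers": 1, "dx": 0, "dy": 0, "dz": -0.01, "roll": 0},
    {"fingers": 1, "dx": 0, "dy": 0, "dz": -0.05, "roll": 0},
    {"fingers": 1, "dx": 0, "dy": 0, "dz": -0.11, "roll": 0},
    {"fingers": 1, "dx": -0.03, "dy": 0.04, "dz": -0.16, "roll": 0},
    {"fingers": 1, "dx": -0.06, "dy": 0.09, "dz": -0.18, "roll": 0},
    {"fingers": 1, "dx": -0.06, "dy": 0.12, "dz": -0.18, "roll": 0}
  ]
}}

```text
time: 13.8
tool_pos: [0.3114, -0.3928, 0.2191]
tcp_rot: [3.071, -0.642, 0.005]
wrist_force: [0.2, -0.7, 0.6]
width: -0.001
grip_force: 0.0
```

```bash
python3 p.py; python3 j.py; python3 - <<'E'
from h import *
B=np.load('B.npy')
for f in('jscene','jside'):
    P=np.array([w2b(B,world(f,u,v)) for v in range(165,332) for u in range(240,420)])*1e3;x,y,z=P.T
    print(f,[(a,np.percentile(z[(abs(x+60)<8)&(abs(y-a)<3)],90).round(1)) for a in range(-125,60,8) if ((abs(x+60)<8)&(abs(y-a)<3)).any()])
a=cv2.imread('pics/jside.png');b=cv2.imread('pics/jscene.png')
a=cv2.resize(a[210:330,280:400],None,fx=3.3,fy=3.3,interpolation=2);b=cv2.resize(b[175:295,255:375],None,fx=3.3,fy=3.3,interpolation=2)
cv2.imwrite('pics/d7.png',np.hstack([a,b]))
E
```

```text
13.8 board mm [-120.5 -216.   219.1] yaw err deg -0.15 z [ 0.002 -0.005 -1.   ] F [ 0.2 -0.7  0.6] -0.001343732758204264 [-0.95 -0.06  1.99 -0.    1.21  1.03]
scene tongue 477 [-9.2 75.8]
scene wall 113 [51.2 74.3]
scene keeper 28 [15.7 24.1]
scene block 747 [-51.   46.4]
side tongue 270 [-14.8  78.2]
side wall 132 [51.4 76.9]
side keeper 24 [16.8 25.7]
side block 631 [-50.8  53.3]
jscene [(-125, np.float64(16.3)), (-117, np.float64(39.7)), (-109, np.float64(41.0)), (-101, np.float64(40.5)), (-93, np.float64(39.9)), (-85, np.float64(41.3)), (-77, np.float64(39.5)), (-69, np.float64(40.3)), (-61, np.float64(40.7)), (-53, np.float64(40.0)), (-45, np.float64(40.1)), (-37, np.float64(35.6)), (-29, np.float64(34.7)), (-21, np.float64(16.6)), (-13, np.float64(16.2)), (-5, np.float64(14.0)), (3, np.float64(27.7)), (11, np.float64(29.8)), (19, np.float64(44.4)), (27, np.float64(33.5)), (35, np.float64(35.3)), (43, np.float64(35.4)), (51, np.float64(27.3)), (59, np.float64(27.0))]
jside [(-125, np.float64(14.6)), (-117, np.float64(31.2)), (-109, np.float64(42.3)), (-101, np.float64(39.8)), (-93, np.float64(39.6)), (-85, np.float64(39.8)), (-77, np.float64(40.4)), (-69, np.float64(40.9)), (-61, np.float64(41.4)), (-53, np.float64(40.4)), (-45, np.float64(39.8)), (-37, np.float64(37.6)), (-29, np.float64(35.4)), (-5, np.float64(18.9)), (3, np.float64(26.2)), (11, np.float64(27.1)), (19, np.float64(43.4)), (27, np.float64(43.5)), (35, np.float64(35.4)), (43, np.float64(35.7)), (51, np.float64(34.1)), (59, np.float64(27.5))]
```

View pics/d7.png

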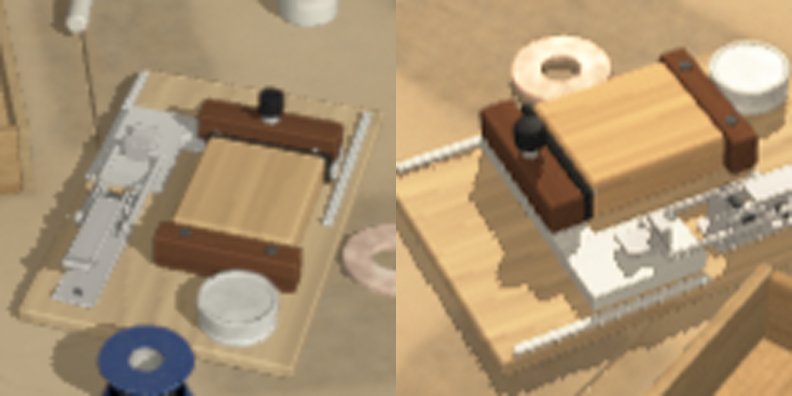

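The lever lies flat: its top is level at z ≈ 40 from y -117 to -45. The loop is hooked on the keeper, the block is clamped, the spool and tin haven't moved, and the arm is clear.

```bash
python3 -c "
from workcell import *
print(finish_job())"
```

```text
the job is handed in; nothing more can be done
None
```

The job is handed in: the block is clamped against the stop, the loop is hooked on the keeper, and the lever stayed flat once the arm moved away; I did not touch the spool, tin or bottle.

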